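# Take the middle tier out of a stacked lunch box

## Robot

A 6-joint arm with a two-finger parallel gripper is mounted at the origin on a cart in front of the work surface, level with it; the furniture and walls round the work are solid. World frame = base frame: x ahead of the robot, y to its left, z up, the work surface at z = 0. Lengths are in m, angles in degrees, forces in N, time in s.
With the tool pointing down it reaches from about 0.3 to 0.85 m from the base axis. Payload 5.4 kg.
Tool frame: the origin (TCP) lies at the centre of the arm's flange, where the gripper is bolted on; the fingertips stand 173 mm ahead of it and the grasp point (between the pads) lies 155 mm ahead of it; z points along the fingers, y is the line along which they close (so a half turn about z gives the same grasp; the last joint's range is limited). The gripper opens to 85 mm and grips with 20 to 120 N. Pads are 22 mm wide; open, the fingers measure 114 mm over their backs; the gripper's body (76 mm by 85 mm) begins 54 mm behind the grasp point. The pads swing forward as they close: fully open they stand 13 mm farther back than shut.
Start: joints at [-85.033, 9.076, 91.501, -0, 79.423, -12.038], TCP at [0.168, -0.55, 0.405] pointing down, gripper open.
Joint ranges: [-166.64, 166.64], [-54.1, 131.32], [10.49, 154.53], [-73.88, 253.88], [9.74, 151.15], [-171.62, 171.62]. Speed limits (degrees/s): [147.25, 147.25, 180, 180, 180, 180].

## Interface

Orientations are given as a 3x3 rotation matrix whose columns are the frame's x, y, z axes.
In Python, from bench import ctrl, imaging, ticket gives the robot as it stands.
- The arm moves only by the tool drive_tool, never from a script. Its argument "increments" is a list of rows, each a list of 4 numbers: the shift along the tool's x, y, z in m, then the turn about the tool's z in degrees. In form: [[dx, dy, dz, yaw], ...]. A call has exactly 8 rows; each row shifts and turns the commanded pose from where the row before left it, along the tool's axes as they then stand; what a row does not reach is not made up. A row lasts 1/12 s, in which the tool goes at most 41.7 mm and 7.16 degrees, less where a joint would pass 70% of its speed; a pose out of reach is approached as far as the arm can. A call is refused whole if a number of a shift passes 0.0417 or a number of a turn 7.16, either way. A call with a gripper value outside its range is refused whole. "fingers" is the opening in per cent of the stroke, from 0 (shut) to 100 (fully open), set as the call begins (left out, the last holds). The fingers move at their own pace and stop on an object; "newtons" is the grip in N (left out, the last holds). Time passes only in rows, so rows that do not move let the fingers close, or fill a call up. It gives the time, the measured TCP pose, the force, the opening and the grip force at its end, in the units of the state.
- ctrl.get_state(): the state, without advancing time (a new reading comes with each control period).
- imaging.camera(name): name is "scene" or "top" or "wrist"; returns a dict with "img" (400x640x3 uint8, red, green, blue), "vfov" (degrees; the focal length in pixels is half the picture's height over the tangent of half this angle, whatever the lens; pixels are square), "cx", "cy" (the principal point, pixels), "R" (3x3) and "t" (3): a world point X has camera coordinates R X + t. Camera axes: x right, y down, z forward; pixel columns grow to the right and rows downward; lengths in m; the calibration is good to about 2 mm. A picture is of the moment at which its call begins. There is no depth.
- ticket.sign_off(): hands the job in; it is judged then, once.
The state is a dict: "time_s": time; "q": joint angles; "dq": joint speeds; "effort": joint torques, N m; "ee_pos": TCP position; "ee_rot": TCP orientation; "force": force on the tool from outside, world axes, zero at the start; "wrist_torque": the same for the moment, N m; "finger_gap": finger opening in m; "finger_force": force on a finger pad.
Only numpy, scipy, OpenCV 4.12 (cv2) and the standard library are available. Lean on these libraries where they do the work, as an engineer would, in place of code of your own. Each camera call takes 0.05 s, during which the arm holds its last target. There are 200 camera calls.

## Task

Only two tiers of the three-tier steel lunch box are needed today: lift off the top tier with its bamboo lid still on and stand it on the worktop, then put the middle tier upright in the middle of the stoneware serving board. Finally set the lidded top tier back on the bottom tier, squarely and fully home in its rim, with the bottom tier left where it stands under the countertop shelf. Keep the lid on throughout and do not shift or tip the canister beside it, the little bowl or the board.

Things in the scene. Friction and masses are not known exactly. Their poses are not given: they have to be found in the camera images.
- tier_top_center (a point): Centre of the top tier, half-way up; starts 98 above the worktop. The three tiers are alike: open steel boxes, 100 long (own x, pointing from the shelf's front inward) x 62 wide (own y) x 44 high, 3 mm walls, 0.12 to 0.24 kg, vertical corners rounded 12; grasp across the 62 mm. Alone on a surface a tier stands on its plinth with this point 22 above it.
- tier_middle_center (a point): Centre of the middle tier, half-way up; starts 60 above the worktop. How tiers nest: each underside is a plinth 6 mm deep, inset 5 mm all round and chamfered, that drops inside the rim of the tier below with 2 mm play each way; the outer walls then rest on that rim, so tiers repeat every 38 mm and must be lifted 6 mm to come free.
- tier_bottom_center (a point): Centre of the bottom tier, half-way up, 22 above the worktop on which it stands loose, long side along the shelf's own x. A tier fully home on it has its centre 38 straight above this point.
- lid_center (a point): Centre of the bamboo lid on the top tier, 26.5 above that tier's centre: a flat slab 100 x 62 x 9 (upper face 32 above the tier's centre) with a black plug 5 deep that sits in the rim with 2 mm play. Not clipped: it rides along while the tier is kept level.
- serving_board: Speckled stoneware board with brown rim, rounded outline 180 (own x) x 274 (own y) x 10 thick, loose on the worktop to the right, 0.48 kg; origin at the centre of its underside. Its middle is free; a little bowl stands near its -y end, 98 from the middle. A lamp 270 high stands behind it, and right of it a tall fridge reaches forward past the worktop's edge: turn past it with the arm drawn in.
- riser: Fixed countertop shelf; origin on the worktop below its middle, own x inward (away from robot), y left. Wooden board 170 deep x 400 wide, underside 240, top 258 high, cups on it to 345; end frames at y = -188 and 188, 20 wide. Lunch box near x = -70, y = -90 or 90 sticks out about 35 before the board (edge x = -85): come in with the tool tilted 25 to 40 degrees, leaning back to the robot.
- canister: Dark round canister with a knob on its lid, 77 diameter, 100 high, 0.75 kg; origin at the centre of its underside. It stands loose under the shelf's front edge (shelf x = -70, y = 90 or -90), in the place that the lunch box does not take; the worktop in front of it is clear for 180 mm. Not to be disturbed.
- pinch_bowl: Little yellow bowl, 52 diameter, 18 high, loose on the serving board; origin at the centre of its underside. Not to be disturbed.
Things that resemble listed ones, but are neither listed nor needed, are in the scene too. Of the things that look like the part that bears lid_center, the larger one is meant.

How it is judged (in metres and radians):
On the way, in this order (a step that is already met when the one before it is completed fails the run):
1. the lidded top tier stands upright on the worktop, let go, while the middle tier is still seated on the bottom one (height (world z) of tier_top_center below 0.04 m and angle between tier_top_center's own z axis and vertical below 0.1 rad and contact force between the fingers and tier_top below 0.3 N and x of lid_center in the frame of tier_top_center between -0.0045 and 0.0045 m and y of lid_center in the frame of tier_top_center between -0.0045 and 0.0045 m and z of lid_center in the frame of tier_top_center between 0.024 and 0.029 m and angle between the x axis of lid_center and the x axis of tier_top_center, either way round below 0.1 rad and x of tier_middle_center in the frame of tier_bottom_center between -0.0045 and 0.0045 m and y of tier_middle_center in the frame of tier_bottom_center between -0.0045 and 0.0045 m and z of tier_middle_center in the frame of tier_bottom_center between 0.0355 and 0.0405 m and angle between the x axis of tier_middle_center and the x axis of tier_bottom_center, either way round below 0.1 rad), for 0.2 s.
2. the middle tier stands upright in the middle of the board, let go, while the lidded top tier still stands aside (horizontal distance between tier_middle_center and serving_board below 0.06 m and z of tier_middle_center in the frame of serving_board between 0.028 and 0.036 m and angle between tier_middle_center's own z axis and vertical below 0.06 rad and contact force between the fingers and tier_middle below 0.3 N and height (world z) of tier_top_center below 0.04 m and x of lid_center in the frame of tier_top_center between -0.0045 and 0.0045 m and y of lid_center in the frame of tier_top_center between -0.0045 and 0.0045 m and z of lid_center in the frame of tier_top_center between 0.024 and 0.029 m and angle between the x axis of lid_center and the x axis of tier_top_center, either way round below 0.1 rad), for 0.2 s.
At the end, for the whole second after the job is handed in: Top tier home on the bottom tier (within 4.5 mm, 38 mm above it within 2.5 mm, 0.1 rad), lid seated on it alike; bottom tier upright within 30 mm of its start; middle tier upright on the board, its centre within 60 mm of the board's middle; all at rest, let go (x of tier_top_center in the frame of tier_bottom_center between -0.0045 and 0.0045 m and y of tier_top_center in the frame of tier_bottom_center between -0.0045 and 0.0045 m and z of tier_top_center in the frame of tier_bottom_center between 0.0355 and 0.0405 m and angle between the x axis of tier_top_center and the x axis of tier_bottom_center, either way round below 0.1 rad and x of lid_center in the frame of tier_top_center between -0.0045 and 0.0045 m and y of lid_center in the frame of tier_top_center between -0.0045 and 0.0045 m and z of lid_center in the frame of tier_top_center between 0.024 and 0.029 m and angle between the x axis of lid_center and the x axis of tier_top_center, either way round below 0.1 rad and distance of tier_bottom_center from where it was at the start of the episode below 0.03 m and angle between tier_bottom_center's own z axis and vertical below 0.05 rad and horizontal distance between tier_middle_center and serving_board below 0.06 m and z of tier_middle_center in the frame of serving_board between 0.028 and 0.036 m and angle between tier_middle_center's own z axis and vertical below 0.06 rad and linear speed of each of tier_top, tier_middle, lid below 0.02 m/s); the robot touches nothing.
It fails at once if the lid comes off the top tier (distance between lid_center and tier_top_center above 0.045 m).
It fails at once if a tier is tipped by more than 30 degrees (angle between any of tier_top_center, tier_middle_center, tier_bottom_center's own z axis and vertical above 0.52 rad).
It fails at once if a bystander is shifted by more than 30 mm (distance of any of canister, pinch_bowl, serving_board from where it was at the start of the episode above 0.03 m).
It fails at once if the canister or the little bowl is tipped (angle between any of canister, pinch_bowl's own z axis and vertical above 0.35 rad).
It also fails if it takes over 70 s, if anything falls off the work surface, if the arm or the gripper's body presses on something with over 40 N, if the wrist force passes 120 N, or if a joint passes its speed limit or range.

## Working session

There is one attempt and no reset: what is moved stays moved. The work goes in short steps, Python scripts to look and compute and a tool call to move; the robot and the scene stay as the last step left them, time stands still between calls to the robot, and variables do not carry over. Pictures are saved under pics/ and viewed, at most 10 in all, crops included, and the job is handed in when it is done.

Besides the shell and the picture viewer there is one more tool, called as name(argument=value, ...), one argument or row to a line, values as JSON. drive_tool: Moves the arm, as the interface text tells. Its arguments: {"type":"object","properties":{"increments":{"type":"array"},"fingers":{"type":"number"},"newtons":{"type":"number"}},"required":["increments"]}

```bash
ls; mkdir -p pics
cat > h.py <<'E'
import numpy as np, cv2
from bench import ctrl, imaging, ticket
def cam(n):
    c=imaging.camera(n); c['f']=200/np.tan(np.radians(c['vfov'])/2); c['R']=np.array(c['R']);c['t']=np.array(c['t']);return c
def proj(c,X):
    p=c['R']@np.array(X,float)+c['t']; return np.array([c['cx']+c['f']*p[0]/p[2],c['cy']+c['f']*p[1]/p[2]])
def ray(c,u,v,z):
    d=c['R'].T@np.array([(u-c['cx'])/c['f'],(v-c['cy'])/c['f'],1]); o=-c['R'].T@c['t']
    return o+d*(z-o[2])/d[2]
def save(n,img): cv2.imwrite('pics/'+n+'.png',img[:,:,::-1])
E
python3 - <<'E'
from h import *
for n in('scene','top','wrist'):
    c=cam(n); save(n+'0',c['img']); print(n,c['vfov'],c['cx'],c['cy'],(-c['R'].T@c['t']).round(3),c['R'][2].round(2))
a=[cv2.imread(f'pics/{n}0.png') for n in('scene','top')]
cv2.imwrite('pics/both0.png',cv2.resize(np.vstack(a),(800,1000))[:,:])
E
```

```text
pics
scene 51.00791543712612 315.64866062283267 202.96615666029518 [-0.226  0.778  0.575] [ 0.67 -0.57 -0.47]
top 46.78393152007597 314.60791742634314 193.0787776726539 [0.378 0.194 1.273] [ 0.08 -0.02 -1.  ]
wrist 69.3429820012187 319.3756938392032 204.7188208451357 [ 0.241 -0.527  0.374] [-0.29 -0.09 -0.95]
```

View pics/scene0.png

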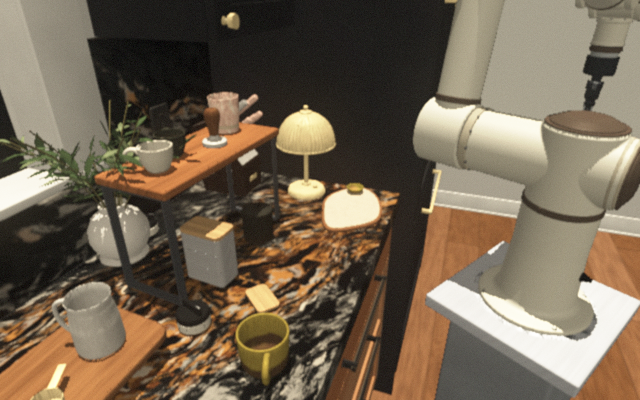

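View pics/top0.png

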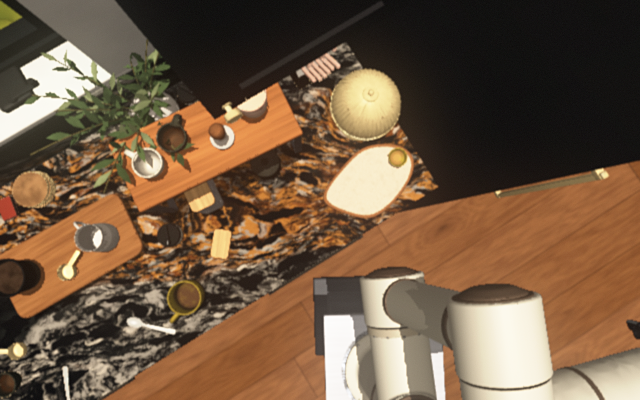

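Run:
```python
from h import *
s=ctrl.get_state()
for k in s: print(k,np.round(s[k],3).tolist())
c=cam('top'); d=cam('scene')
for n,u,v,z in(('lid',203,197,.13),('slab',220,244,.009),('board',370,180,.01),('bowl',397,158,.028),('shelfFL',137,208,.258),('shelfFR',301,131,.258),('shelfBR',289,84,.258),('lamp',368,100,.27),('fr',500,192,1.),('edge',437,187,0)): print(n,ray(c,u,v,z).round(3))
print(ray(d,208,229,.13),ray(d,263,297,.009),ray(d,258,205,.1))
a=cv2.resize(c['img'][140:280,130:300],None,fx=3,fy=3,interpolation=2)
b=cv2.resize(d['img'][180:320,150:310],None,fx=3,fy=3,interpolation=2)
h=min(a.shape[0],b.shape[0]); 
im=np.hstack([a[:h],b[:h]]); im=cv2.resize(im,(800,int(h*800/im.shape[1]))); save('crop1',im)
```

```text
time_s 0.15
q [-85.034, 9.104, 91.554, -0.0, 79.423, -12.04]
dq [-0.003, -0.056, -0.135, -0.035, -0.033, 0.038]
effort [0.001, -39.638, -33.179, -0.0, 0.005, -0.0]
ee_pos [0.168, -0.55, 0.404]
ee_rot [[0.956, 0.292, -0.0], [0.292, -0.956, 0.001], [0.0, -0.001, -1.0]]
force [0.797, 0.087, -0.143]
wrist_torque [0.017, -0.006, 0.017]
finger_force 0.0
finger_gap 0.085
lid [0.471 0.451 0.13 ]
slab [0.352 0.433 0.009]
board [0.515 0.019 0.01 ]
bowl [ 0.572 -0.054  0.028]
shelfFL [0.441 0.566 0.258]
shelfFR [0.602 0.203 0.258]
shelfBR [0.71  0.227 0.258]
lamp [0.665 0.053 0.27 ]
fr [0.398 0.079 1.   ]
edge [ 0.492 -0.167  0.   ]
[0.4696904  0.47373548 0.13      ] [0.34716477 0.43091464 0.009     ] [0.53933465 0.30938721 0.1       ]
```

View pics/crop1.png

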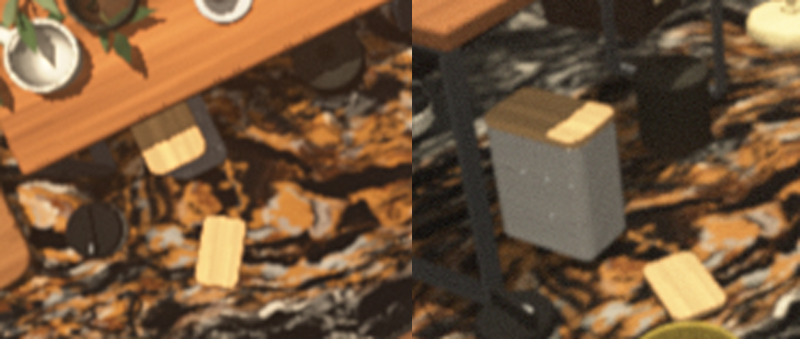

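Two things could pass for the lid. One is the large bamboo lid on the steel stack, at scene (208,229) and top (203,197). The other is a small loose slab on the worktop, at scene (263,297) and top (220,244). I take the one on the stack: two views put it at about (0.47, 0.46), z 0.13. The dark canister is at scene (258,205), and the board is at top (370,180) with the bowl at (397,158).

Next I draw the arm in.

drive_tool(
  increments=[
    [0, -0.03, 0, 0],
    [0, -0.04, 0, 0],
    [0, -0.04, 0, 0],
    [0, -0.04, 0, 0],
    [0, -0.04, 0, 0],
    [0, -0.04, 0, 0],
    [0, -0.03, 0, 0],
    [0, 0, 0, 0],
  ],
  fingers=100,
  newtons=60,
)

```text
time_s: 0.92
ee_pos: [0.0917, -0.2975, 0.4044]
ee_rot: [[0.956, 0.292, -0.001], [0.292, -0.956, -0.002], [-0.001, 0.001, -1.0]]
force: [-0.4, -1.4, -0.5]
finger_gap: 0.0854
finger_force: 0.0
```

drive_tool(
  increments=[
    [0, -0.03, 0, 0],
    [0, -0.03, 0, 0],
    [0, -0.03, 0, 0],
    [0, 0, 0, 0],
    [0, 0, 0, 0],
    [0, 0, 0, 0],
    [0, 0, 0, 0],
    [0, 0, 0, 0],
  ],
)

```text
time_s: 1.58
ee_pos: [0.0702, -0.2292, 0.4056]
ee_rot: [[0.956, 0.293, -0.003], [0.293, -0.956, 0.008], [-0.001, -0.009, -1.0]]
force: [-0.1, -0.2, -0.1]
finger_gap: 0.0854
finger_force: 0.0
```

```bash
python3 -c "
from h import *
s=ctrl.get_state()
print(np.round(s['q'],2),np.round(s['ee_rot'],3))"
```

```text
[-102.79  -54.05  137.35   -0.29   97.1   -29.87] [[ 0.956  0.293 -0.003]
 [ 0.293 -0.956  0.008]
 [-0.001 -0.009 -1.   ]]
```

drive_tool(
  increments=[
    [0.02, 0.022, 0, 0],
    [0.02, 0.022, 0, 0],
    [0.028, -0.007, 0, 0],
    [0.028, -0.007, 0, 0],
    [0.028, -0.007, 0, 0],
    [0.028, -0.007, 0, 0],
    [0.02, -0.022, 0, 0],
    [0.02, -0.022, 0, 0],
  ],
)

```text
time_s: 2.25
ee_pos: [0.2464, -0.145, 0.4057]
ee_rot: [[0.956, 0.293, -0.002], [0.293, -0.956, 0.009], [0.0, -0.01, -1.0]]
force: [0.3, -0.1, -0.1]
finger_gap: 0.0854
finger_force: 0.0
```

drive_tool(
  increments=[
    [0.02, -0.022, 0, 0],
    [0.02, -0.022, 0, 0],
    [0.02, -0.022, 0, 0],
    [0.02, -0.024, 0, 0],
    [0.011, -0.035, 0, 0],
    [0.011, -0.035, 0, 0],
    [0.011, -0.035, 0, 0],
    [0.011, -0.035, 0, 0],
  ],
)

```text
time_s: 2.92
ee_pos: [0.2964, 0.1122, 0.4083]
ee_rot: [[0.956, 0.293, -0.0], [0.293, -0.956, 0.01], [0.003, -0.009, -1.0]]
force: [2.2, -0.6, 0.2]
finger_gap: 0.0854
finger_force: 0.0
```

drive_tool(
  increments=[
    [0.006, -0.035, 0, 0],
    [0.006, -0.035, 0, 0],
    [0.006, -0.035, 0, 0],
    [0.006, -0.035, 0, 0],
    [0, 0, 0, -6.9],
    [0, 0, -0.03, 0],
    [0, 0, -0.03, 0],
    [0, 0, 0, 0],
  ],
)

```text
time_s: 3.58
ee_pos: [0.2795, 0.2514, 0.4751]
ee_rot: [[0.913, 0.407, 0.007], [0.407, -0.913, 0.014], [0.012, -0.01, -1.0]]
force: [1.4, 1.1, 1.0]
finger_gap: 0.0858
finger_force: 0.0
```

```bash
python3 -c "
from h import *
s=ctrl.get_state()
print(np.round(s['q'],2),np.round(s['ee_rot'],3))
save('sc1',cam('scene')['img']); save('top1',cam('top')['img'])"
```

```text
[ 23.15 -25.41 114.48   0.59  90.26  89.14] [[ 0.913  0.407  0.007]
 [ 0.407 -0.913  0.014]
 [ 0.012 -0.01  -1.   ]]
```

drive_tool(
  increments=[
    [0.02, 0, -0.036, 0],
    [0.02, 0, -0.036, 0],
    [0.02, 0, -0.036, 0],
    [0.02, 0, -0.036, 0],
    [0.02, 0, -0.036, 0],
    [0.02, 0, -0.036, 0],
    [0.02, 0, -0.036, 0],
    [0.02, 0, -0.036, 0],
  ],
)

```text
time_s: 4.35
ee_pos: [0.4271, 0.3128, 0.7574]
ee_rot: [[0.914, 0.405, -0.005], [0.405, -0.914, 0.009], [-0.0, -0.01, -1.0]]
force: [0.6, 0.5, 0.6]
finger_gap: 0.0851
finger_force: 0.0
```

drive_tool(
  increments=[
    [0.02, 0, -0.036, 0],
    [0.02, 0, -0.036, 0],
    [0.02, 0, -0.036, 0],
    [0.027, 0, -0.031, 0],
    [0.027, 0, -0.031, 0],
    [0.027, 0, -0.031, 0],
    [0.027, 0, -0.031, 0],
    [0.027, 0, -0.031, 0],
  ],
)

```text
time_s: 5.02
ee_pos: [0.4889, 0.3154, 0.8718]
ee_rot: [[0.911, 0.406, 0.071], [0.402, -0.914, 0.059], [0.089, -0.026, -0.996]]
force: [-0.3, -0.1, 0.9]
finger_gap: 0.0852
finger_force: 0.0
```

```bash
cat > st.py <<'E'
from h import *
s=ctrl.get_state(); R=np.array(s['ee_rot'])
print('q',np.round(s['q'],2),'pos',np.round(s['ee_pos'],4),'\nx',R[:,0].round(3),'y',R[:,1].round(4),'z',R[:,2].round(3),'tilt',np.degrees(np.arccos(-R[2,2])).round(2),'az',np.degrees(np.arctan2(R[1,2],R[0,2])).round(1))
E
python3 st.py
```

```text
q [ 20.53  29.22  10.54   2.51 135.23  88.52] pos [0.4889 0.3154 0.8718] 
x [0.911 0.402 0.089] y [ 0.4056 -0.9137 -0.0258] z [ 0.071  0.059 -0.996] tilt 5.29 az 40.1
```

drive_tool(
  increments=[
    [0.028, 0.012, -0.028, 0],
    [0.028, 0.012, -0.028, 0],
    [0.028, 0.012, -0.028, 0],
    [0.028, 0.012, -0.028, 0],
    [0.03, 0.012, -0.026, 0],
    [0.03, 0.012, -0.026, 0],
    [0.03, 0.012, -0.026, 0],
    [0.03, 0.012, -0.026, 0],
  ],
)

```text
time_s: 5.68
ee_pos: [0.5356, 0.2138, 0.8956]
ee_rot: [[0.888, 0.407, 0.214], [0.386, -0.913, 0.133], [0.25, -0.035, -0.968]]
force: [0.6, -0.1, 0.3]
finger_gap: 0.0857
finger_force: 0.0
```

```bash
python3 st.py
```

```text
q [  8.42  27.12  10.51   7.38 128.69  79.95] pos [0.5356 0.2138 0.8956] 
x [0.888 0.386 0.25 ] y [ 0.4069 -0.9128 -0.0354] z [ 0.214  0.133 -0.968] tilt 14.61 az 31.8
```

drive_tool(
  increments=[
    [0.032, 0.03, -0.022, 0],
    [0.032, 0.025, -0.022, 0],
    [0.034, 0.02, -0.022, 0],
    [0.034, 0.012, -0.022, 0],
    [0.036, 0.012, -0.018, 0],
    [0.036, 0.012, -0.018, 0],
    [0.036, 0.012, -0.018, 0],
    [0.036, 0.012, -0.018, 0],
  ],
)

```text
time_s: 6.35
ee_pos: [0.5927, 0.1287, 0.8959]
ee_rot: [[0.836, 0.402, 0.372], [0.359, -0.915, 0.183], [0.414, -0.019, -0.91]]
force: [-0.5, -0.4, -0.2]
finger_gap: 0.0858
finger_force: 0.0
```

```bash
python3 st.py
```

```text
q [ -1.62  27.87  10.55  12.77 118.99  73.35] pos [0.5927 0.1287 0.8959] 
x [0.836 0.359 0.414] y [ 0.402  -0.9154 -0.0194] z [ 0.372  0.183 -0.91 ] tilt 24.51 az 26.1
```

drive_tool(
  increments=[
    [0.036, 0.016, -0.016, 0],
    [0.036, 0.016, -0.016, 0],
    [0.036, 0.016, -0.016, 0],
    [0.038, 0.016, -0.014, 0],
    [0.038, 0.016, -0.014, 0],
    [0, 0, 0, 0],
    [0, 0, 0, 0],
    [-0.02, 0, 0, 0],
  ],
)

```text
time_s: 7.02
ee_pos: [0.6105, 0.0817, 0.8886]
ee_rot: [[0.786, 0.393, 0.478], [0.335, -0.92, 0.206], [0.52, -0.001, -0.854]]
force: [2.0, -0.1, 0.2]
finger_gap: 0.0857
finger_force: 0.0
```

```bash
python3 st.py
python3 - <<'E'
from h import *
# stack: lid rays, bright and shaded corners in top view; worktop edge; shelf edge fit
c=cam('top'); save('top2',c['img'])
for n,u,v,z in(('edgeA',385,230,0),('edgeB',110,368,0)): print(n,ray(c,u,v,z).round(3))
E
```

```text
q [ -6.9   22.54  20.47  16.01 108.51  68.97] pos [0.6105 0.0817 0.8886] 
x [0.786 0.335 0.52 ] y [ 0.3928 -0.9196 -0.0014] z [ 0.478  0.206 -0.854] tilt 31.36 az 23.3
edgeA [ 0.377 -0.018  0.   ]
edgeB [0.033 0.731 0.   ]
```

drive_tool(
  increments=[
    [-0.0226, -0.02, 0.018, 0],
    [-0.0226, -0.02, 0.018, 0],
    [-0.0226, -0.02, 0.018, 0],
    [-0.0226, -0.02, 0.018, 0],
    [-0.0226, -0.02, 0.018, 0],
    [-0.0226, -0.02, 0.018, 0],
    [-0.0226, -0.02, 0.018, 0],
    [-0.0226, -0.02, 0.018, 0],
  ],
)

```text
time_s: 7.73
ee_pos: [0.4739, 0.1949, 0.6831]
ee_rot: [[0.785, 0.393, 0.479], [0.335, -0.92, 0.206], [0.521, -0.001, -0.853]]
force: [-0.2, -0.4, 0.1]
finger_gap: 0.0851
finger_force: 0.0
```

drive_tool(
  increments=[
    [-0.0226, -0.02, 0.018, 0],
    [-0.0226, -0.02, 0.018, 0],
    [-0.0226, -0.02, 0.018, 0],
    [-0.0226, -0.02, 0.018, 0],
    [-0.0226, -0.02, 0.018, 0],
    [-0.0226, -0.02, 0.018, 0],
    [-0.0226, -0.02, 0.018, 0],
    [-0.0226, -0.02, 0.018, 0],
  ],
)

```text
time_s: 8.4
ee_pos: [0.3383, 0.3111, 0.4666]
ee_rot: [[0.785, 0.393, 0.479], [0.334, -0.92, 0.207], [0.522, -0.002, -0.853]]
force: [0.7, -0.2, -0.2]
finger_gap: 0.0851
finger_force: 0.0
```

drive_tool(
  increments=[
    [-0.0226, -0.02, 0.018, 0],
    [-0.0226, -0.02, 0.018, 0],
    [-0.0226, -0.02, 0.018, 0],
    [-0.0226, -0.02, 0.018, 0],
    [0, 0, 0, 0],
    [0, 0, 0, 0],
    [0, 0, 0, 0],
    [0, 0, 0, 0],
  ],
)

```text
time_s: 9.07
ee_pos: [0.2727, 0.3687, 0.3607]
ee_rot: [[0.784, 0.392, 0.481], [0.332, -0.92, 0.207], [0.524, -0.003, -0.852]]
force: [-0.1, -0.2, 1.2]
finger_gap: 0.0854
finger_force: 0.0
```

```bash
python3 st.py
python3 - <<'E'
from h import *
c=cam('wrist'); save('w1',c['img']); d=cam('scene'); save('sc2',d['img'])
save('w1s',np.hstack([cv2.resize(c['img'],(480,300)),cv2.resize(d['img'][:,100:500],(300,300))]))
print(-c['R'].T@c['t'],c['R'][2])
E
```

```text
q [ 41.06 -15.11 122.09 -13.43  43.45 115.38] pos [0.2727 0.3687 0.3607] 
x [0.784 0.332 0.524] y [ 0.3916 -0.9201 -0.0027] z [ 0.481  0.207 -0.852] tilt 31.59 az 23.3
[0.34726065 0.400402   0.37609945] [ 0.22134104  0.09858781 -0.97020028]
```

View pics/w1s.png

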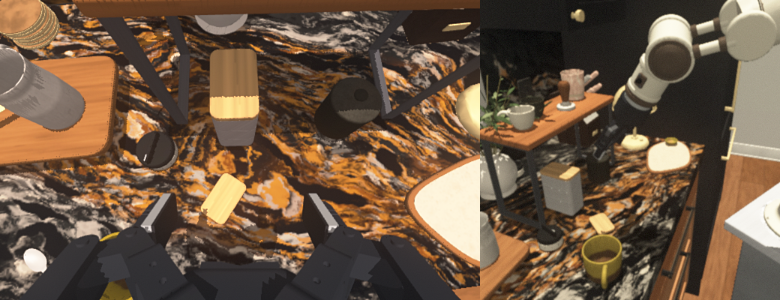

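The wrist view shows the lid at full-resolution px ≈ (312,110), half of it lit, under the shelf edge. The canister is at (465,145) and the loose slab at (298,265). I now measure the lid's outline.

Run:
```python
from h import *
c=cam('wrist'); im=c['img']; hsv=cv2.cvtColor(im,cv2.COLOR_RGB2HSV)
r=im[60:200,250:380]
print(hsv[85,312],hsv[140,312],hsv[110,262],hsv[175,312])
m=np.zeros(im.shape[:2],np.uint8)
roi=(slice(55,175),slice(262,360))
h=hsv[roi]; m[roi]=((h[...,0]>10)&(h[...,0]<28)&(h[...,1]>60)&(h[...,2]>60)).astype(np.uint8)*255
m=cv2.morphologyEx(m,cv2.MORPH_OPEN,np.ones((5,5)))
k,l,s,_=cv2.connectedComponentsWithStats(m); i=l[140,312]; print(s[i])
mm=(l==i)
for row in range(70,160,10):
    x=np.where(mm[row])[0]; a,b=x.min(),x.max()+1
    A,B=ray(c,a,row,.130),ray(c,b,row,.130); print(row,a,b,A[:2].round(4),B[:2].round(4),'w',np.linalg.norm(A-B).round(4))
ys=np.where(mm[:,312])[0]; print('rows',ys.min(),ys.max(),ray(c,312,ys.min(),.13).round(4),ray(c,312,ys.max()+1,.13).round(4))
save('w2c',np.hstack([cv2.resize(im[40:190,240:390],(400,400)),cv2.resize(np.dstack([mm*255]*3).astype(np.uint8)[40:190,240:390],(400,400))]))
```

```text
[ 15 133 142] [ 20 121 250] [11 88 55] [  7  47 115]
[ 262   60   98  115 7770]
70 280 352 [0.5145 0.5146] [0.5422 0.4489] w 0.0713
80 279 343 [0.5038 0.5107] [0.5281 0.4528] w 0.0628
90 279 357 [0.4936 0.506 ] [0.523  0.4361] w 0.0758
100 278 344 [0.4832 0.5022] [0.5079 0.4437] w 0.0635
110 278 352 [0.4734 0.4976] [0.5008 0.4326] w 0.0705
120 275 345 [0.4627 0.4958] [0.4884 0.4348] w 0.0661
130 272 346 [0.4522 0.4939] [0.4791 0.4301] w 0.0692
140 263 347 [0.4397 0.4973] [0.47   0.4255] w 0.0779
150 264 355 [0.431  0.4921] [0.4635 0.415 ] w 0.0836
rows 64 160 [0.5332 0.4881 0.13  ] [0.4382 0.4471 0.13  ]
```

View pics/w2c.png

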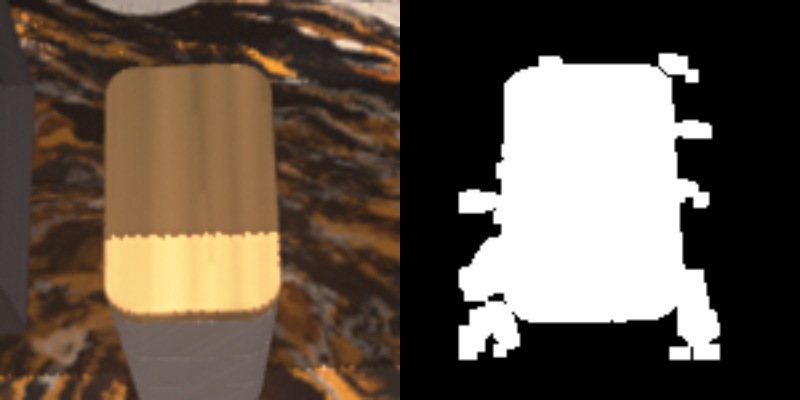

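Run:
```python
from h import *
c=cam('wrist'); s=ctrl.get_state(); Rt=np.array(s['ee_rot']); p=np.array(s['ee_pos'])
z=.130
L=[ray(c,279.3,75,z),ray(c,279,135,z)];R=[ray(c,341.7,75,z),ray(c,344.5,135,z)]
B=ray(c,310,64.7,z);F=ray(c,311.5,156.6,z)
az=lambda v:np.degrees(np.arctan2(v[1],v[0]))
print('az',az(L[0]-L[1]),az(R[0]-R[1]),az(B-F),'len',np.linalg.norm(B-F))
u=np.array([np.cos(np.radians(24)),np.sin(np.radians(24)),0]);v=np.array([-u[1],u[0],0])
lc=(np.mean(L,0)+np.mean(R,0))/2; print('w',(np.mean(L,0)-np.mean(R,0))@v)
cx=((B+F)/2)@u; cy=lc@v; C=cx*u+cy*v; C[2]=.098; print('centre',C.round(4))
for n,G in(('pre',C-.13*u+[0,0,.04]),('grasp',C-.015*u+[0,0,.006])):
    f=G-.155*Rt[:,2]; print(n,f.round(4),'tool delta',(Rt.T@(f-p)).round(4))
```

```text
az 24.674920286409566 24.248125639915365 24.254480100143144 len 0.09810802119330454
w 0.06110385032778825
centre [0.4865 0.4687 0.098 ]
pre [0.2933 0.3839 0.2702] tool delta [-0.025  -0.0061  0.0894]
grasp [0.3984 0.4307 0.2362] tool delta [ 0.0553 -0.008   0.1784]
```

drive_tool(
  increments=[
    [-0.0062, -0.0018, 0.0224, -0.6],
    [-0.0062, -0.0018, 0.0224, 0],
    [-0.0062, -0.0018, 0.0224, 0],
    [-0.0062, -0.0018, 0.0224, 0],
    [0.0093, 0, 0.0111, 0],
    [0.0093, 0, 0.0111, 0],
    [0.0093, 0, 0.0111, 0],
    [0.0093, 0, 0.0111, 0],
  ],
)

```text
time_s: 9.93
ee_pos: [0.3437, 0.4069, 0.2503]
ee_rot: [[0.782, 0.4, 0.479], [0.343, -0.917, 0.205], [0.521, 0.004, -0.854]]
force: [1.2, 0.5, 0.2]
finger_gap: 0.086
finger_force: 0.0
```

drive_tool(
  increments=[
    [0.0062, 0, 0.0074, 0],
    [0.0062, 0, 0.0074, 0],
    [0.0062, 0, 0.0074, 0],
    [0.0062, 0, 0.0074, 0],
    [0.0062, 0, 0.0074, 0],
    [0, 0, 0, 0],
    [0, 0, 0, 0],
    [0, 0, 0, 0],
  ],
)

```text
time_s: 10.6
ee_pos: [0.3842, 0.425, 0.2346]
ee_rot: [[0.782, 0.401, 0.478], [0.344, -0.916, 0.205], [0.52, 0.004, -0.854]]
force: [-0.5, 0.2, 0.3]
finger_gap: 0.0853
finger_force: 0.0
```

```bash
python3 st.py
python3 - <<'E'
from h import *
s=ctrl.get_state(); Rt=np.array(s['ee_rot']); p=np.array(s['ee_pos'])
G=p+.155*Rt[:,2]; C=np.array([.4865,.4687,.098]); u=np.array([.911,.412,0]);v=np.array([-.412,.911,0])
print('G-C in box',(G-C)@u,(G-C)@v,G[2]-.098,'force',s['force'])
c=cam('wrist');d=cam('scene');save('w3',np.hstack([cv2.resize(c['img'],(480,300)),cv2.resize(d['img'][130:330,110:310],(300,300))]))
E
```

```text
q [ 37.54  13.51 109.9  -16.43  27.01 116.56] pos [0.3842 0.425  0.2346] 
x [0.782 0.344 0.52 ] y [ 0.4006 -0.9163  0.0041] z [ 0.478  0.205 -0.854] tilt 31.32 az 23.2
G-C in box -0.03063050428443997 0.0008117990614047126 0.004218837799602915 force [-0.49901438  0.22419056  0.26099089]
```

View pics/w3.png

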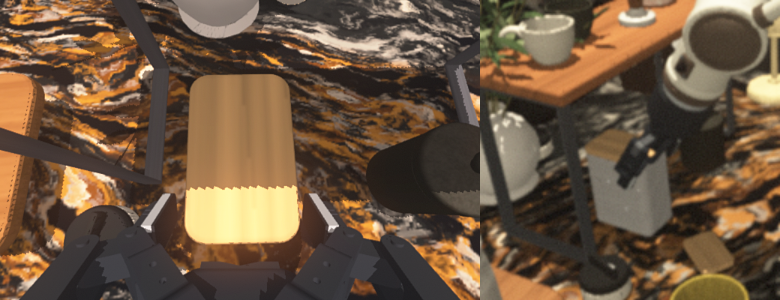

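drive_tool(
  increments=[
    [0.0042, 0, 0.0026, 0],
    [0.0043, 0, 0.0026, 0],
    [0, 0, 0, 0],
    [0, 0, 0, 0],
    [0, 0, 0, 0],
    [0, 0, 0, 0],
    [0, 0, 0, 0],
    [0, 0, 0, 0],
  ],
)

```text
time_s: 11.37
ee_pos: [0.3934, 0.429, 0.2346]
ee_rot: [[0.782, 0.401, 0.478], [0.344, -0.916, 0.205], [0.52, 0.004, -0.854]]
force: [0.2, 0.3, -0.4]
finger_gap: 0.0855
finger_force: 0.0
```

drive_tool(
  increments=[
    [0, 0, 0, 0],
    [0, 0, 0, 0],
    [0, 0, 0, 0],
    [0, 0, 0, 0],
    [0, 0, 0, 0],
    [0, 0, 0, 0],
    [0, 0, 0, 0],
    [0, 0, 0, 0],
  ],
  fingers=0,
  newtons=45,
)

```text
time_s: 12.03
ee_pos: [0.3936, 0.4292, 0.2349]
ee_rot: [[0.782, 0.401, 0.478], [0.344, -0.916, 0.206], [0.521, 0.004, -0.854]]
force: [-1.6, -0.1, 3.2]
finger_gap: 0.0615
finger_force: 49.7
```

drive_tool(
  increments=[
    [0.001, 0, -0.0017, 0],
    [0.001, 0, -0.0017, 0],
    [0.0015, 0, -0.0025, 0],
    [0.0015, 0, -0.0025, 0],
    [0.002, 0, -0.0034, 0],
    [0.002, 0, -0.0034, 0],
    [0.0015, 0, -0.0025, 0],
    [0, 0, 0, 0],
  ],
)

```text
time_s: 12.7
ee_pos: [0.3936, 0.4293, 0.2564]
ee_rot: [[0.781, 0.401, 0.479], [0.343, -0.916, 0.206], [0.522, 0.004, -0.853]]
force: [-0.3, -0.5, -2.0]
finger_gap: 0.0614
finger_force: 49.3
```

```bash
python3 st.py
python3 - <<'E'
from h import *
s=ctrl.get_state(); print(s['force'],s['finger_gap'])
c=cam('wrist');d=cam('scene');save('w4',np.hstack([cv2.resize(c['img'],(480,300)),cv2.resize(d['img'][180:300,160:280],(300,300))]))
E
```

```text
q [ 37.27  12.58 108.04 -14.83  29.52 114.59] pos [0.3936 0.4293 0.2564] 
x [0.781 0.343 0.522] y [ 0.4006 -0.9163  0.0035] z [ 0.479  0.206 -0.853] tilt 31.45 az 23.3
[-0.29230642 -0.49407007 -2.04116201] 0.061387500608912
```

View pics/w4.png

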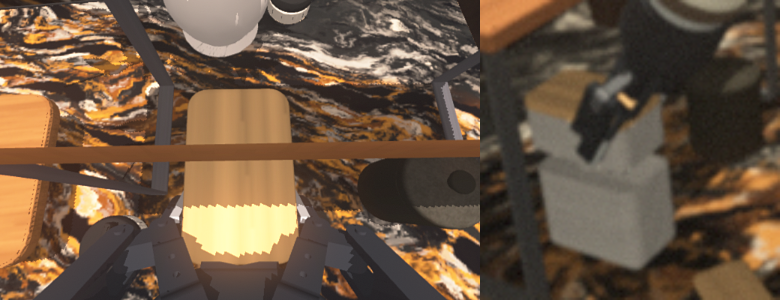

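The top tier and lid are free: there is a gap in the crop at (600,150), the lid is seated, and the middle tier stayed on the bottom one. I carry it to the clear spot in front of the canister.

drive_tool(
  increments=[
    [-0.0074, 0, -0.0045, 0],
    [-0.0148, 0, -0.0091, 0],
    [-0.0198, 0, -0.0121, 0],
    [-0.021, 0.001, -0.0129, 0],
    [-0.021, 0.001, -0.0129, 0],
    [-0.0186, 0, -0.0113, 0],
    [-0.0136, 0, -0.0083, 0],
    [-0.0075, 0, -0.0045, 0],
  ],
)

```text
time_s: 13.47
ee_pos: [0.259, 0.368, 0.2545]
ee_rot: [[0.782, 0.401, 0.476], [0.345, -0.916, 0.204], [0.518, 0.005, -0.855]]
force: [0.0, -0.4, -2.2]
finger_gap: 0.0615
finger_force: 49.6
```

drive_tool(
  increments=[
    [0, 0.0102, 0, 0],
    [0, 0.0204, 0, 0],
    [0, 0.0272, 0, 0],
    [0, 0.0289, 0, 0],
    [0, 0.0289, 0, 0],
    [0, 0.0255, 0, 0],
    [0, 0.0187, 0, 0],
    [0, 0.0102, 0, 0],
  ],
)

```text
time_s: 14.13
ee_pos: [0.3301, 0.2117, 0.2564]
ee_rot: [[0.782, 0.398, 0.48], [0.342, -0.917, 0.204], [0.521, 0.005, -0.853]]
force: [0.6, 0.9, -2.3]
finger_gap: 0.0617
finger_force: 49.8
```

drive_tool(
  increments=[
    [-0.0028, 0, 0.0046, 0],
    [-0.0056, 0, 0.0092, 0],
    [-0.0075, 0, 0.0123, 0],
    [-0.008, 0, 0.0131, 0],
    [-0.008, 0, 0.0131, 0],
    [-0.0071, 0, 0.0115, 0],
    [-0.0052, 0, 0.0084, 0],
    [-0.0028, 0, 0.0046, 0],
  ],
)

```text
time_s: 14.8
ee_pos: [0.3282, 0.2133, 0.1644]
ee_rot: [[0.783, 0.401, 0.475], [0.345, -0.916, 0.205], [0.518, 0.003, -0.856]]
force: [-0.9, 0.0, -2.4]
finger_gap: 0.0616
finger_force: 49.7
```

```bash
python3 st.py
```

```text
q [ 13.34  -3.9  139.72  21.23  14.34  60.42] pos [0.3282 0.2133 0.1644] 
x [0.783 0.345 0.518] y [ 0.4013 -0.9159  0.0035] z [ 0.475  0.205 -0.856] tilt 31.17 az 23.3
```

drive_tool(
  increments=[
    [-0.0006, 0, 0.001, 0],
    [-0.0006, 0, 0.001, 0],
    [-0.0006, 0, 0.001, 0],
    [-0.0005, 0, 0.0008, 0],
    [-0.0004, 0, 0.0006, 0],
    [-0.0002, 0, 0.0003, 0],
    [0, 0, 0, 0],
    [0, 0, 0, 0],
  ],
)

```text
time_s: 15.47
ee_pos: [0.3294, 0.2129, 0.1608]
ee_rot: [[0.782, 0.4, 0.478], [0.344, -0.916, 0.205], [0.521, 0.004, -0.854]]
force: [-1.1, -0.5, -2.3]
finger_gap: 0.0615
finger_force: 49.7
```

```bash
python3 st.py; python3 -c "
from h import *
print(ctrl.get_state()['force'])"
```

```text
q [ 13.24  -3.04 139.61  22.78  13.47  58.8 ] pos [0.3294 0.2129 0.1608] 
x [0.782 0.344 0.521] y [ 0.4004 -0.9163  0.0041] z [ 0.478  0.205 -0.854] tilt 31.37 az 23.2
[-1.0604863  -0.45058218 -2.33266312]
```

drive_tool(
  increments=[
    [-0.0003, 0, 0.0004, 0],
    [-0.0003, 0, 0.0004, 0],
    [-0.0003, 0, 0.0004, 0],
    [-0.0002, 0, 0.0004, 0],
    [-0.0002, 0, 0.0003, 0],
    [0, 0, 0, 0],
    [0, 0, 0, 0],
    [0, 0, 0, 0],
  ],
)

```text
time_s: 16.13
ee_pos: [0.3294, 0.213, 0.1588]
ee_rot: [[0.781, 0.401, 0.479], [0.344, -0.916, 0.206], [0.521, 0.004, -0.853]]
force: [-5.5, -2.6, 7.6]
finger_gap: 0.0618
finger_force: 51.0
```

```bash
python3 st.py; python3 -c "
from h import *
print(ctrl.get_state()['force'])"
```

```text
q [ 13.25  -2.63 139.58  23.54  13.09  58.02] pos [0.3294 0.213  0.1588] 
x [0.781 0.344 0.521] y [ 0.4006 -0.9163  0.004 ] z [ 0.479  0.206 -0.853] tilt 31.41 az 23.2
[-5.52756435 -2.58868883  7.55426978]
```

drive_tool(
  increments=[
    [0, 0, 0, 0],
    [0, 0, 0, 0],
    [0, 0, 0, 0],
    [0, 0, 0, 0],
    [0, 0, 0, 0],
    [0, 0, 0, 0],
    [0, 0, 0, 0],
    [0, 0, 0, 0],
  ],
  fingers=100,
)

```text
time_s: 16.8
ee_pos: [0.3292, 0.2129, 0.1583]
ee_rot: [[0.782, 0.4, 0.478], [0.344, -0.916, 0.205], [0.52, 0.004, -0.854]]
force: [0.7, -0.2, -0.8]
finger_gap: 0.0854
finger_force: 0.0
```

drive_tool(
  increments=[
    [0, 0, -0.005, 0],
    [0, 0, -0.01, 0],
    [0, 0, -0.015, 0],
    [0, 0, -0.02, 0],
    [0, 0, -0.02, 0],
    [0, 0, -0.015, 0],
    [0, 0, -0.01, 0],
    [0, 0, 0, 0],
  ],
)

```text
time_s: 17.47
ee_pos: [0.2838, 0.1933, 0.2413]
ee_rot: [[0.779, 0.4, 0.482], [0.343, -0.916, 0.206], [0.524, 0.005, -0.852]]
force: [0.3, 0.2, 0.3]
finger_gap: 0.0856
finger_force: 0.0
```

```bash
python3 st.py
python3 - <<'E'
from h import *
c=cam('wrist');d=cam('scene');save('w5',np.hstack([cv2.resize(c['img'],(480,300)),cv2.resize(d['img'][180:330,160:310],(300,300))]))
s=ctrl.get_state(); Rt=np.array(s['ee_rot']); p=np.array(s['ee_pos'])
# next: middle tier: same grasp flange, 38 lower
f=np.array([.3936,.4292,.1969]); u=np.array([.911,.412,0])
for n,t in(('pre',f-.15*u+[0,0,.075]),('grasp',f)): print(n,t.round(4),(Rt.T@(t-p)).round(4))
E
```

```text
q [ 11.28 -29.85 146.93  11.57  32.38  69.5 ] pos [0.2838 0.1933 0.2413] 
x [0.779 0.343 0.524] y [ 0.4003 -0.9164  0.0054] z [ 0.482  0.206 -0.852] tilt 31.62 az 23.1
pre [0.257  0.3674 0.2719] [ 0.0556 -0.1701 -0.0047]
grasp [0.3936 0.4292 0.1969] [ 0.1445 -0.1724  0.1375]
```

View pics/w5.png

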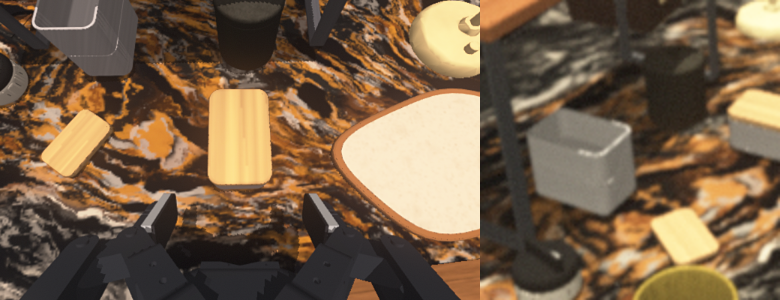

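drive_tool(
  increments=[
    [0.0033, -0.0102, -0.0003, 0],
    [0.0067, -0.0204, -0.0006, 0],
    [0.0089, -0.0272, -0.0008, 0],
    [0.0095, -0.0289, -0.0008, 0],
    [0.0095, -0.0289, -0.0008, 0],
    [0.0083, -0.0255, -0.0007, 0],
    [0.0061, -0.0187, -0.0005, 0],
    [0.0033, -0.0102, -0.0003, 0],
  ],
)

```text
time_s: 18.23
ee_pos: [0.2564, 0.3695, 0.271]
ee_rot: [[0.781, 0.403, 0.477], [0.346, -0.915, 0.206], [0.519, 0.004, -0.855]]
force: [0.4, -0.4, 0.4]
finger_gap: 0.0854
finger_force: 0.0
```

drive_tool(
  increments=[
    [0.0045, 0, 0.007, 0],
    [0.009, 0, 0.014, 0],
    [0.013, 0, 0.021, 0],
    [0.014, 0, 0.0225, 0],
    [0.014, 0, 0.0225, 0],
    [0.0125, -0.0012, 0.02, 0],
    [0.008, -0.0011, 0.0122, 0],
    [0, 0, 0, 0],
  ],
)

```text
time_s: 18.9
ee_pos: [0.373, 0.4199, 0.206]
ee_rot: [[0.783, 0.4, 0.476], [0.344, -0.917, 0.203], [0.517, 0.005, -0.856]]
force: [0.3, -0.6, 0.5]
finger_gap: 0.0856
finger_force: 0.0
```

```bash
python3 st.py
python3 - <<'E'
from h import *
s=ctrl.get_state(); Rt=np.array(s['ee_rot']); p=np.array(s['ee_pos'])
print((Rt.T@(np.array([.3936,.4292,.1969])-p)).round(4),np.round(s['force'],1))
E
```

```text
q [ 37.87  15.18 111.93 -19.09  23.74 119.76] pos [0.373  0.4199 0.206 ] 
x [0.783 0.344 0.517] y [ 0.3997 -0.9166  0.0046] z [ 0.476  0.203 -0.856] tilt 31.16 az 23.1
[ 0.0147 -0.0004  0.0195] [ 0.3 -0.6  0.5]
```

drive_tool(
  increments=[
    [0.004, 0, 0.005, 0],
    [0.005, 0, 0.007, 0],
    [0.004, 0, 0.005, 0],
    [0.0017, 0, 0.0025, 0],
    [0, 0, 0, 0],
    [0, 0, 0, 0],
    [0, 0, 0, 0],
    [0, 0, 0, 0],
  ],
)

```text
time_s: 19.57
ee_pos: [0.3921, 0.4287, 0.2002]
ee_rot: [[0.782, 0.401, 0.478], [0.344, -0.916, 0.205], [0.52, 0.004, -0.854]]
force: [0.2, 0.1, 0.3]
finger_gap: 0.0852
finger_force: 0.0
```

drive_tool(
  increments=[
    [0, 0, 0, 0],
    [0, 0, 0, 0],
    [0, 0, 0, 0],
    [0, 0, 0, 0],
    [0, 0, 0, 0],
    [0, 0, 0, 0],
    [0, 0, 0, 0],
    [0, 0, 0, 0],
  ],
  fingers=0,
)

```text
time_s: 20.23
ee_pos: [0.3923, 0.4289, 0.2003]
ee_rot: [[0.782, 0.401, 0.478], [0.344, -0.916, 0.206], [0.521, 0.004, -0.854]]
force: [-3.6, -2.7, 5.7]
finger_gap: 0.0616
finger_force: 49.8
```

```bash
python3 st.py
python3 - <<'E'
from h import *
c=cam('top'); d=cam('scene')
for n,cc,roi in(('top',c,(slice(120,225),slice(310,430))),('scene',d,(slice(175,240),slice(310,395)))):
    hsv=cv2.cvtColor(cc['img'],cv2.COLOR_RGB2HSV); m=np.zeros(hsv.shape[:2],np.uint8)
    h=hsv[roi]; m[roi]=((h[...,1]<60)&(h[...,2]>170))*255
    m=cv2.morphologyEx(m,cv2.MORPH_OPEN,np.ones((3,3)))
    k,l,s,ct=cv2.connectedComponentsWithStats(m); i=1+s[1:,4].argmax(); cs,_=cv2.findContours((l==i).astype(np.uint8),0,2)
    pts=np.array([ray(cc,u,v,.01)[:2] for u,v in max(cs,key=len)[:,0]],np.float32)
    r=cv2.minAreaRect(pts*1000); print(n,s[i],r)
E
```

```text
q [ 37.32  18.19 108.95 -18.6   23.35 118.83] pos [0.3923 0.4289 0.2003] 
x [0.782 0.344 0.521] y [ 0.4006 -0.9163  0.0037] z [ 0.478  0.206 -0.854] tilt 31.38 az 23.3
top [ 327  148   84   66 3487] ((512.4141235351562, 18.94873046875), (152.88194274902344, 229.72311401367188), 47.801849365234375)
scene [ 325  190   54   37 1580] ((504.53948974609375, 22.84661865234375), (152.02960205078125, 215.93362426757812), 48.544944763183594)
```

drive_tool(
  increments=[
    [0.001, 0, -0.0017, 0],
    [0.001, 0, -0.0017, 0],
    [0.002, 0, -0.0034, 0],
    [0.002, 0, -0.0034, 0],
    [0.0025, 0, -0.004, 0],
    [0.0025, 0, -0.004, 0],
    [0.002, 0, -0.0032, 0],
    [0, 0, 0, 0],
  ],
)

```text
time_s: 21.0
ee_pos: [0.3927, 0.4291, 0.2264]
ee_rot: [[0.781, 0.401, 0.48], [0.343, -0.916, 0.207], [0.522, 0.003, -0.853]]
force: [-0.1, 0.7, -2.0]
finger_gap: 0.0613
finger_force: 49.1
```

drive_tool(
  increments=[
    [-0.0066, 0, -0.0076, 0],
    [-0.0133, 0, -0.0151, 0],
    [-0.0177, 0, -0.0202, 0],
    [-0.0188, 0.001, -0.0214, 0],
    [-0.0188, 0.001, -0.0214, 0],
    [-0.0166, 0, -0.0189, 0],
    [-0.0122, 0, -0.0139, 0],
    [-0.0067, 0, -0.0075, 0],
  ],
)

```text
time_s: 21.67
ee_pos: [0.244, 0.3619, 0.2748]
ee_rot: [[0.782, 0.401, 0.477], [0.345, -0.916, 0.205], [0.519, 0.004, -0.855]]
force: [0.2, 0.1, -1.7]
finger_gap: 0.0612
finger_force: 49.9
```

drive_tool(
  increments=[
    [0, 0.008, 0, 0],
    [0, 0.015, 0, 0],
    [0, 0.023, 0, 0],
    [0.0002, 0.03, 0.0003, 0],
    [0.0002, 0.032, 0.0003, 0],
    [0.0002, 0.032, 0.0003, 0],
    [0.0002, 0.032, 0.0003, 0],
    [0.0002, 0.032, 0.0003, 0],
  ],
)

```text
time_s: 22.33
ee_pos: [0.3289, 0.1755, 0.2748]
ee_rot: [[0.781, 0.402, 0.478], [0.345, -0.916, 0.206], [0.521, 0.004, -0.854]]
force: [0.8, 0.5, -1.6]
finger_gap: 0.0615
finger_force: 49.8
```

drive_tool(
  increments=[
    [0.0002, 0.032, 0.0003, 0],
    [0.0002, 0.032, 0.0003, 0],
    [0.0002, 0.032, 0.0003, 0],
    [0.0002, 0.03, 0.0003, 0],
    [0.0002, 0.025, 0, 0],
    [0, 0.02, 0, 0],
    [0, 0.015, 0, 0],
    [0, 0.01, 0, 0],
  ],
)

```text
time_s: 23.0
ee_pos: [0.4094, -0.0036, 0.2753]
ee_rot: [[0.782, 0.399, 0.478], [0.343, -0.917, 0.204], [0.52, 0.005, -0.854]]
force: [0.4, -0.1, -2.1]
finger_gap: 0.0611
finger_force: 49.9
```

```bash
cat > to.py <<'E'
from h import *; import sys
s=ctrl.get_state(); Rt=np.array(s['ee_rot']); p=np.array(s['ee_pos'])
print('F',np.round(s['force'],1))
for a in sys.argv[1:]:
    t=np.array(eval(a)); print(t,'->',(Rt.T@(t-p)).round(4)); p=t
E
python3 st.py; python3 to.py .4118,-.0068,.180 .4118,-.0068,.1723
```

```text
q [-25.21 -17.28 134.29  32.72  45.87  21.61] pos [ 0.4094 -0.0036  0.2753] 
x [0.782 0.343 0.52 ] y [ 0.3989 -0.917   0.005 ] z [ 0.478  0.204 -0.854] tilt 31.33 az 23.0
F [ 0.4 -0.1 -2.1]
[ 0.4118 -0.0068  0.18  ] -> [-0.0487  0.0034  0.0819]
[ 0.4118 -0.0068  0.1723] -> [-0.004  -0.      0.0066]
```

drive_tool(
  increments=[
    [-0.0029, 0.0004, 0.0049, 0],
    [-0.0058, 0.0005, 0.0098, 0],
    [-0.0078, 0.0005, 0.0131, 0],
    [-0.0083, 0.0005, 0.0139, 0],
    [-0.0083, 0.0005, 0.0139, 0],
    [-0.0073, 0.0005, 0.0123, 0],
    [-0.0054, 0.0005, 0.009, 0],
    [-0.0029, 0, 0.005, 0],
  ],
)

```text
time_s: 23.67
ee_pos: [0.4104, -0.0041, 0.1783]
ee_rot: [[0.783, 0.401, 0.475], [0.344, -0.916, 0.207], [0.518, 0.002, -0.855]]
force: [0.1, -0.1, -2.2]
finger_gap: 0.0615
finger_force: 49.9
```

drive_tool(
  increments=[
    [-0.0006, 0, 0.001, 0],
    [-0.0006, 0, 0.001, 0],
    [-0.0006, 0, 0.001, 0],
    [-0.0005, 0, 0.0008, 0],
    [-0.0005, 0, 0.0008, 0],
    [-0.0003, 0, 0.0005, 0],
    [0, 0, 0, 0],
    [0, 0, 0, 0],
  ],
)

```text
time_s: 24.33
ee_pos: [0.4119, -0.0054, 0.1743]
ee_rot: [[0.782, 0.401, 0.478], [0.344, -0.916, 0.205], [0.52, 0.004, -0.854]]
force: [-0.1, -0.3, -1.5]
finger_gap: 0.0613
finger_force: 49.9
```

```bash
python3 st.py; python3 to.py .4118,-.0068,.1723
```

```text
q [-25.33  -1.35 135.64  46.45  32.55   3.94] pos [ 0.4119 -0.0054  0.1743] 
x [0.782 0.344 0.52 ] y [ 0.4005 -0.9163  0.0042] z [ 0.478  0.205 -0.854] tilt 31.36 az 23.2
F [-0.1 -0.3 -1.5]
[ 0.4118 -0.0068  0.1723] -> [-0.0016  0.0013  0.0013]
```

drive_tool(
  increments=[
    [-0.0003, 0, 0.0004, 0],
    [-0.0003, 0, 0.0004, 0],
    [-0.0003, 0, 0.0004, 0],
    [-0.0002, 0, 0.0004, 0],
    [-0.0002, 0, 0.0003, 0],
    [0, 0, 0, 0],
    [0, 0, 0, 0],
    [0, 0, 0, 0],
  ],
)

```text
time_s: 25.0
ee_pos: [0.4118, -0.0054, 0.1719]
ee_rot: [[0.782, 0.401, 0.478], [0.344, -0.916, 0.205], [0.52, 0.004, -0.854]]
force: [-0.7, -0.1, -0.5]
finger_gap: 0.0615
finger_force: 50.1
```

```bash
python3 st.py; python3 to.py .4118,-.0068,.1723
```

```text
q [-25.34  -0.94 135.64  46.92  32.29   3.38] pos [ 0.4118 -0.0054  0.1719] 
x [0.782 0.344 0.52 ] y [ 0.4005 -0.9163  0.004 ] z [ 0.478  0.205 -0.854] tilt 31.36 az 23.2
F [-0.7 -0.1 -0.5]
[ 0.4118 -0.0068  0.1723] -> [-0.0003  0.0013 -0.0006]
```

drive_tool(
  increments=[
    [-0.0002, 0, 0.0003, 0],
    [-0.0002, 0, 0.0003, 0],
    [0, 0, 0, 0],
    [0, 0, 0, 0],
    [0, 0, 0, 0],
    [0, 0, 0, 0],
    [0, 0, 0, 0],
    [0, 0, 0, 0],
  ],
)

```text
time_s: 25.67
ee_pos: [0.412, -0.0054, 0.1718]
ee_rot: [[0.781, 0.401, 0.479], [0.344, -0.916, 0.206], [0.521, 0.004, -0.853]]
force: [-7.0, -1.1, 9.0]
finger_gap: 0.0613
finger_force: 51.6
```

drive_tool(
  increments=[
    [0, 0, 0, 0],
    [0, 0, 0, 0],
    [0, 0, 0, 0],
    [0, 0, 0, 0],
    [0, 0, 0, 0],
    [0, 0, 0, 0],
    [0, 0, 0, 0],
    [0, 0, 0, 0],
  ],
  fingers=100,
)

```text
time_s: 26.33
ee_pos: [0.4117, -0.0054, 0.1711]
ee_rot: [[0.782, 0.401, 0.478], [0.344, -0.916, 0.205], [0.52, 0.004, -0.854]]
force: [-0.8, 0.0, -0.3]
finger_gap: 0.0852
finger_force: 0.0
```

drive_tool(
  increments=[
    [0, 0, -0.005, 0],
    [0, 0, -0.01, 0],
    [0, 0, -0.015, 0],
    [0, 0, -0.02, 0],
    [0, 0, -0.025, 0],
    [0, 0, -0.02, 0],
    [0, 0, -0.01, 0],
    [0, 0, 0, 0],
  ],
)

```text
time_s: 27.0
ee_pos: [0.3616, -0.0277, 0.263]
ee_rot: [[0.78, 0.399, 0.482], [0.345, -0.917, 0.202], [0.523, 0.009, -0.853]]
force: [-0.2, 0.2, -0.0]
finger_gap: 0.0855
finger_force: 0.0
```

```bash
python3 st.py; python3 to.py .3294-.0574,.2130-.0247,.1588+.1025 .3294,.2130,.1588
python3 - <<'E'
from h import *
c=cam('wrist');d=cam('scene');save('w6',np.vstack([np.hstack([cv2.resize(c['img'],(480,300)),cv2.resize(d['img'][180:300,160:280],(300,300))]),cv2.resize(d['img'][170:300,160:400],(780,280),interpolation=2)]))
E
```

```text
q [-33.65 -25.8  141.7   34.19  50.74  13.73] pos [ 0.3616 -0.0277  0.263 ] 
x [0.78  0.345 0.523] y [ 0.3993 -0.9168  0.0088] z [ 0.482  0.202 -0.853] tilt 31.51 az 22.7
F [-0.2  0.2 -0. ]
[0.272  0.1883 0.2613] -> [ 0.0036 -0.2339  0.0019]
[0.3294 0.213  0.1588] -> [-0.0003 -0.0006  0.12  ]
```

View pics/w6.png

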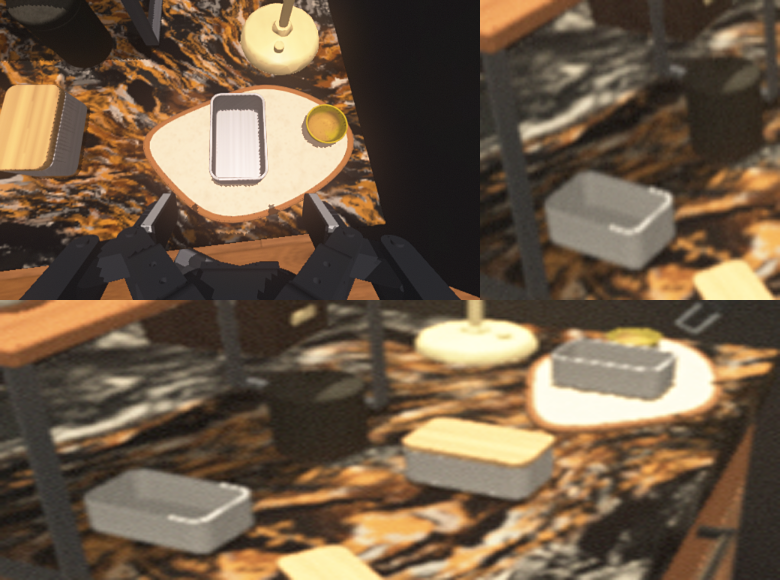

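```bash
python3 to.py .262,.36,.30
```

```text
F [ 0.5  0.1 -0. ]
[0.262 0.36  0.3  ] -> [ 0.0757 -0.3943 -0.0019]
```

drive_tool(
  increments=[
    [0.003, -0.014, 0, 0],
    [0.005, -0.028, 0, 0],
    [0.006, -0.032, 0, 0],
    [0.006, -0.032, 0, 0],
    [0.006, -0.032, 0, 0],
    [0.006, -0.032, 0, 0],
    [0.006, -0.032, 0, 0],
    [0.006, -0.032, 0, 0],
  ],
)

```text
time_s: 27.77
ee_pos: [0.301, 0.2044, 0.2819]
ee_rot: [[0.782, 0.401, 0.477], [0.345, -0.916, 0.206], [0.52, 0.003, -0.854]]
force: [0.8, -1.5, -0.5]
finger_gap: 0.0855
finger_force: 0.0
```

drive_tool(
  increments=[
    [0.006, -0.032, 0, 0],
    [0.006, -0.032, 0, 0],
    [0.006, -0.032, 0, 0],
    [0.006, -0.028, 0, 0],
    [0.004, -0.02, 0, 0],
    [0.003, -0.014, 0, 0],
    [0, 0, 0, 0],
    [0, 0, 0, 0],
  ],
)

```text
time_s: 28.43
ee_pos: [0.2625, 0.3584, 0.2968]
ee_rot: [[0.782, 0.403, 0.475], [0.347, -0.915, 0.205], [0.518, 0.005, -0.856]]
force: [0.6, -1.2, -0.6]
finger_gap: 0.0854
finger_force: 0.0
```

```bash
python3 st.py
python3 - <<'E'
from h import *
c=cam('wrist'); np.savez('w7.npz',**c); im=c['img']
C=np.array([.4865,.4687,.044]); u=np.array([.911,.412,0]);v=np.array([-.412,.911,0])
im2=im.copy(); pts=[]
for a,b in((50,31),(50,-31),(-50,-31),(-50,31)):
    q=proj(c,C+a/1e3*u+b/1e3*v); pts.append(q); print(a,b,q.round(1))
pts=np.array(pts); x0,y0=(pts.min(0)-25).astype(int); x1,y1=(pts.max(0)+25).astype(int); y0=max(y0,0)
k=780/(x1-x0); k=min(k,590/(y1-y0)); print(x0,y0,k)
cr=cv2.resize(im[y0:y1,x0:x1],None,fx=k,fy=k,interpolation=2).copy()
cv2.polylines(cr,[((pts-[x0,y0]+.5)*k).astype(np.int32)],True,(0,255,0),1)
save('w7',cr)
E
```

```text
q [ 40.87 -12.08 127.44 -15.55  35.68 117.37] pos [0.2625 0.3584 0.2968] 
x [0.782 0.347 0.518] y [ 0.4028 -0.9153  0.005 ] z [ 0.475  0.205 -0.856] tilt 31.17 az 23.3
50 31 [279.4  66.3]
50 -31 [337.   65.9]
-50 -31 [339.5 152.1]
-50 31 [277.2 152.6]
252 40 4.306569343065694
```

View pics/w7.png

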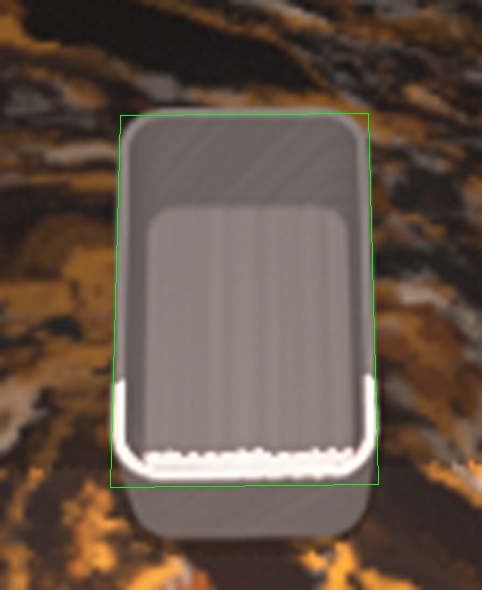

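The crop shows the bottom tier alone and upright. Its rim (crop rows 109–477) lies about 6–7 px, or 1.8 mm, farther in than my predicted outline, and it is centred sideways. I will include that offset, and go back to hover over the lidded tier.

```bash
python3 to.py .272,.1883,.2613
```

```text
F [ 0.4 -0.3  0. ]
[0.272  0.1883 0.2613] -> [-0.0698  0.1588  0.0003]
```

drive_tool(
  increments=[
    [-0.0042, 0.0095, 0, 0],
    [-0.0084, 0.019, 0, 0],
    [-0.0112, 0.0254, 0, 0],
    [-0.0119, 0.027, 0, 0],
    [-0.0119, 0.027, 0, 0],
    [-0.0105, 0.0238, 0, 0],
    [-0.0077, 0.0175, 0, 0],
    [-0.004, 0.0095, 0, 0],
  ],
)

```text
time_s: 29.15
ee_pos: [0.2717, 0.1863, 0.261]
ee_rot: [[0.784, 0.397, 0.478], [0.341, -0.918, 0.203], [0.519, 0.004, -0.855]]
force: [-0.5, 0.3, 0.5]
finger_gap: 0.0853
finger_force: 0.0
```

drive_tool(
  increments=[
    [0, 0, 0, 0],
    [0, 0, 0, 0],
    [0, 0, 0, 0],
    [0, 0, 0, 0],
    [0, 0, 0, 0],
    [0, 0, 0, 0],
    [0, 0, 0, 0],
    [0, 0, 0, 0],
  ],
)

```text
time_s: 29.82
ee_pos: [0.272, 0.1889, 0.2626]
ee_rot: [[0.782, 0.401, 0.478], [0.345, -0.916, 0.206], [0.52, 0.004, -0.854]]
force: [-0.3, 0.4, 0.0]
finger_gap: 0.0852
finger_force: 0.0
```

```bash
python3 st.py; python3 to.py .3294,.2130,.1588
python3 - <<'E'
from h import *
c=cam('wrist'); im=c['img']; save('w8',im)
T=np.array([.4865-.0642,.4687-.2162,.054]); u=np.array([.911,.412,0]);v=np.array([-.412,.911,0])
P=np.array([proj(c,T+a/1e3*u+b/1e3*v) for a,b in((50,31),(50,-31),(-50,-31),(-50,31))]); print(P.round(1))
x0,y0=(P.min(0)-15).astype(int);x1,y1=(P.max(0)+15).astype(int); y0=max(y0,0)
h=cv2.cvtColor(im,cv2.COLOR_RGB2HSV); m=np.zeros(h.shape[:2],np.uint8)
g=h[y0:y1,x0:x1]; m[y0:y1,x0:x1]=((g[...,2]>205)&(g[...,1]<190)&(g[...,0]>13)&(g[...,0]<30))*255
m=cv2.morphologyEx(m,cv2.MORPH_OPEN,np.ones((7,7)))
k,l,s,_=cv2.connectedComponentsWithStats(m); i=1+s[1:,4].argmax(); print(s[i])
cs,_=cv2.findContours((l==i).astype(np.uint8),0,2); cc=max(cs,key=cv2.contourArea)[:,0]
q=np.array([ray(c,a,b,.054) for a,b in cc+.0],np.float32)[:,:2]
r=cv2.minAreaRect(q*1000); print(r); d=np.r_[np.array(r[0])/1e3-T[:2],0]; print('offset u,v mm',1e3*d@u,1e3*d@v)
E
```

```text
q [ 10.75 -36.93 147.99  10.4   38.69  70.66] pos [0.272  0.1889 0.2626] 
x [0.782 0.345 0.52 ] y [ 0.4013 -0.9159  0.004 ] z [ 0.478  0.206 -0.854] tilt 31.33 az 23.3
F [-0.3  0.4  0. ]
[0.3294 0.213  0.1588] -> [-0.0008  0.0005  0.121 ]
[[284.5 117.8]
 [356.5 117.1]
 [362.  232.6]
 [282.3 233.5]]
[ 283  117   76  114 8201]
((423.14019775390625, 254.174072265625), (98.29531860351562, 60.15804672241211), 24.350618362426758)
offset u,v mm 1.4551379272460978 1.1789183593749903
```

drive_tool(
  increments=[
    [-0.0002, 0, 0.007, 0],
    [-0.0002, 0.0003, 0.014, 0],
    [-0.0002, 0.0002, 0.019, 0],
    [-0.0002, 0, 0.021, 0],
    [0, 0, 0.021, 0],
    [0, 0, 0.019, 0],
    [0, 0, 0.013, 0],
    [0, 0, 0.006, 0],
  ],
)

```text
time_s: 30.53
ee_pos: [0.3292, 0.2126, 0.158]
ee_rot: [[0.783, 0.4, 0.476], [0.344, -0.916, 0.204], [0.518, 0.004, -0.856]]
force: [0.6, 0.1, -0.2]
finger_gap: 0.0856
finger_force: 0.0
```

drive_tool(
  increments=[
    [0, 0, 0, 0],
    [0, 0, 0, 0],
    [0, 0, 0, 0],
    [0, 0, 0, 0],
    [0, 0, 0, 0],
    [0, 0, 0, 0],
    [0, 0, 0, 0],
    [0, 0, 0, 0],
  ],
)

```text
time_s: 31.2
ee_pos: [0.3291, 0.2125, 0.1599]
ee_rot: [[0.781, 0.401, 0.479], [0.344, -0.916, 0.205], [0.521, 0.004, -0.854]]
force: [-0.2, 0.1, -0.7]
finger_gap: 0.0855
finger_force: 0.0
```

```bash
python3 st.py; python3 to.py .3294,.2130,.1588
```

```text
q [ 13.18  -2.95 139.67  23.19  13.34  58.32] pos [0.3291 0.2125 0.1599] 
x [0.781 0.344 0.521] y [ 0.4005 -0.9163  0.0041] z [ 0.479  0.205 -0.854] tilt 31.38 az 23.2
F [-0.2  0.1 -0.7]
[0.3294 0.213  0.1588] -> [-0.0002 -0.0003  0.0012]
```

drive_tool(
  increments=[
    [0, 0, 0, 0],
    [0, 0, 0, 0],
    [0, 0, 0, 0],
    [0, 0, 0, 0],
    [0, 0, 0, 0],
    [0, 0, 0, 0],
    [0, 0, 0, 0],
    [0, 0, 0, 0],
  ],
  fingers=0,
)

```text
time_s: 31.87
ee_pos: [0.3291, 0.2125, 0.1599]
ee_rot: [[0.781, 0.401, 0.478], [0.344, -0.916, 0.205], [0.52, 0.004, -0.854]]
force: [-5.6, -2.6, 6.7]
finger_gap: 0.0617
finger_force: 46.9
```

drive_tool(
  increments=[
    [0.001, 0, -0.0017, 0],
    [0.003, 0, -0.005, 0],
    [0.005, 0, -0.0082, 0],
    [0.007, 0, -0.0115, 0],
    [0.008, 0, -0.0131, 0],
    [0.007, 0, -0.0115, 0],
    [0.005, 0, -0.0082, 0],
    [0.003, 0, -0.005, 0],
  ],
)

```text
time_s: 32.53
ee_pos: [0.3289, 0.2128, 0.2357]
ee_rot: [[0.781, 0.401, 0.479], [0.344, -0.916, 0.205], [0.521, 0.004, -0.854]]
force: [0.8, -0.0, -1.3]
finger_gap: 0.0617
finger_force: 49.3
```

```bash
python3 st.py; python3 to.py .2576,.3666,.235 .3942,.4284,.2200 .3942,.4284,.1979
```

```text
q [ 13.24 -16.73 139.22  11.47  26.98  70.74] pos [0.3289 0.2128 0.2357] 
x [0.781 0.344 0.521] y [ 0.4006 -0.9163  0.0043] z [ 0.479  0.205 -0.854] tilt 31.39 az 23.2
F [ 0.8 -0.  -1.3]
[0.2576 0.3666 0.235 ] -> [-0.0031 -0.1695 -0.002 ]
[0.3942 0.4284 0.22  ] -> [ 0.1202 -0.002   0.0909]
[0.3942 0.4284 0.1979] -> [-0.0115 -0.0001  0.0189]
```

drive_tool(
  increments=[
    [0, -0.0102, 0, 0],
    [-0.0005, -0.0203, -0.0003, 0],
    [-0.0005, -0.0271, -0.0003, 0],
    [-0.0005, -0.0288, -0.0003, 0],
    [-0.0005, -0.0288, -0.0003, 0],
    [-0.0005, -0.0254, -0.0003, 0],
    [-0.0005, -0.0187, -0.0003, 0],
    [0, -0.0102, 0, 0],
  ],
)

```text
time_s: 33.2
ee_pos: [0.2563, 0.368, 0.2333]
ee_rot: [[0.782, 0.403, 0.476], [0.346, -0.915, 0.206], [0.519, 0.004, -0.855]]
force: [-0.2, -0.4, -2.0]
finger_gap: 0.0612
finger_force: 49.6
```

drive_tool(
  increments=[
    [0.0072, 0, 0.0054, 0],
    [0.0144, 0, 0.0109, 0],
    [0.0192, 0, 0.0145, 0],
    [0.0204, -0.001, 0.0155, 0],
    [0.0204, -0.001, 0.0155, 0],
    [0.018, 0, 0.0136, 0],
    [0.0132, 0, 0.01, 0],
    [0.0072, 0, 0.0054, 0],
  ],
)

```text
time_s: 33.87
ee_pos: [0.3965, 0.4281, 0.2183]
ee_rot: [[0.782, 0.399, 0.478], [0.343, -0.917, 0.204], [0.52, 0.004, -0.854]]
force: [-0.1, -0.5, -1.6]
finger_gap: 0.0619
finger_force: 49.6
```

drive_tool(
  increments=[
    [0, 0, 0, 0],
    [0, 0, 0, 0],
    [0, 0, 0, 0],
    [0, 0, 0, 0],
    [0, 0, 0, 0],
    [0, 0, 0, 0],
    [0, 0, 0, 0],
    [0, 0, 0, 0],
  ],
)

```text
time_s: 34.53
ee_pos: [0.394, 0.4284, 0.2191]
ee_rot: [[0.782, 0.401, 0.478], [0.344, -0.916, 0.205], [0.52, 0.004, -0.854]]
force: [-0.1, 1.7, -2.2]
finger_gap: 0.0617
finger_force: 49.6
```

```bash
python3 st.py; python3 to.py .3942,.4284,.2100 .3942,.4284,.1979
python3 - <<'E'
from h import *
c=cam('wrist'); d=cam('scene'); save('w9',c['img']); save('sc9',d['img'])
E
```

```text
q [ 37.16  16.26 108.69 -16.95  25.42 116.9 ] pos [0.394  0.4284 0.2191] 
x [0.782 0.344 0.52 ] y [ 0.4007 -0.9162  0.0039] z [ 0.478  0.205 -0.854] tilt 31.35 az 23.2
F [-0.1  1.7 -2.2]
[0.3942 0.4284 0.21  ] -> [-0.0046  0.0001  0.0079]
[0.3942 0.4284 0.1979] -> [-0.0063 -0.      0.0103]
```

drive_tool(
  increments=[
    [-0.0008, 0, 0.0014, 0],
    [-0.0008, 0, 0.0014, 0],
    [-0.0008, 0, 0.0014, 0],
    [-0.0008, 0, 0.0014, 0],
    [-0.0008, 0, 0.0014, 0],
    [-0.0008, 0, 0.0014, 0],
    [-0.0008, 0, 0.0014, 0],
    [-0.0008, 0, 0.0014, 0],
  ],
)

```text
time_s: 35.3
ee_pos: [0.3946, 0.4285, 0.2059]
ee_rot: [[0.782, 0.401, 0.478], [0.344, -0.916, 0.205], [0.52, 0.004, -0.854]]
force: [0.3, -0.6, -2.8]
finger_gap: 0.0613
finger_force: 49.6
```

drive_tool(
  increments=[
    [-0.0004, 0, 0.0007, 0],
    [-0.0004, 0, 0.0007, 0],
    [-0.0004, 0, 0.0007, 0],
    [-0.0004, 0, 0.0007, 0],
    [-0.0004, 0, 0.0007, 0],
    [0, 0, 0, 0],
    [0, 0, 0, 0],
    [0, 0, 0, 0],
  ],
)

```text
time_s: 35.97
ee_pos: [0.3947, 0.4286, 0.2021]
ee_rot: [[0.782, 0.401, 0.478], [0.344, -0.916, 0.205], [0.52, 0.004, -0.854]]
force: [0.2, 1.0, -1.6]
finger_gap: 0.0614
finger_force: 49.6
```

```bash
python3 st.py; python3 to.py .3942,.4284,.1979
```

```text
q [ 37.13  18.15 108.73 -18.2   23.57 118.27] pos [0.3947 0.4286 0.2021] 
x [0.782 0.344 0.52 ] y [ 0.4005 -0.9163  0.0039] z [ 0.478  0.205 -0.854] tilt 31.35 az 23.2
F [ 0.2  1.  -1.6]
[0.3942 0.4284 0.1979] -> [-0.0026 -0.0001  0.0033]
```

drive_tool(
  increments=[
    [-0.0004, 0, 0.0006, 0],
    [-0.0004, 0, 0.0006, 0],
    [-0.0004, 0, 0.0006, 0],
    [-0.0004, 0, 0.0005, 0],
    [-0.0003, 0, 0.0005, 0],
    [0, 0, 0, 0],
    [0, 0, 0, 0],
    [0, 0, 0, 0],
  ],
)

```text
time_s: 36.63
ee_pos: [0.3945, 0.4284, 0.1987]
ee_rot: [[0.782, 0.401, 0.478], [0.344, -0.916, 0.205], [0.52, 0.004, -0.854]]
force: [0.1, -0.1, -2.1]
finger_gap: 0.0614
finger_force: 49.6
```

```bash
python3 st.py; python3 to.py .3942,.4284,.1979
```

```text
q [ 37.13  18.51 108.77 -18.49  23.2  118.58] pos [0.3945 0.4284 0.1987] 
x [0.782 0.344 0.52 ] y [ 0.4005 -0.9163  0.004 ] z [ 0.478  0.205 -0.854] tilt 31.35 az 23.2
F [ 0.1 -0.1 -2.1]
[0.3942 0.4284 0.1979] -> [-0.0007 -0.0001  0.0005]
```

Nearly home, with no side force. I lower the last millimetre or so onto the rim.

drive_tool(
  increments=[
    [-0.0003, 0, 0.0004, 0],
    [-0.0002, 0, 0.0004, 0],
    [-0.0002, 0, 0.0003, 0],
    [-0.0001, 0, 0.0002, 0],
    [0, 0, 0, 0],
    [0, 0, 0, 0],
    [0, 0, 0, 0],
    [0, 0, 0, 0],
  ],
)

```text
time_s: 37.3
ee_pos: [0.3947, 0.4286, 0.1979]
ee_rot: [[0.781, 0.401, 0.479], [0.344, -0.916, 0.206], [0.521, 0.004, -0.854]]
force: [-4.9, -4.0, 5.2]
finger_gap: 0.0614
finger_force: 50.5
```

```bash
python3 st.py; python3 to.py .3942,.4284,.1979
```

```text
q [ 37.14  18.62 108.76 -18.63  23.06 118.72] pos [0.3947 0.4286 0.1979] 
x [0.781 0.344 0.521] y [ 0.4006 -0.9162  0.004 ] z [ 0.479  0.206 -0.854] tilt 31.4 az 23.2
F [-4.9 -4.   5.2]
[0.3942 0.4284 0.1979] -> [-0.0004  0.     -0.0003]
```

drive_tool(
  increments=[
    [0, 0, 0, 0],
    [0, 0, 0, 0],
    [0, 0, 0, 0],
    [0, 0, 0, 0],
    [0, 0, 0, 0],
    [0, 0, 0, 0],
    [0, 0, 0, 0],
    [0, 0, 0, 0],
  ],
  fingers=100,
)

```text
time_s: 37.97
ee_pos: [0.3945, 0.4284, 0.1971]
ee_rot: [[0.782, 0.4, 0.478], [0.344, -0.916, 0.205], [0.52, 0.004, -0.854]]
force: [-0.2, 1.4, -0.7]
finger_gap: 0.0858
finger_force: 0.0
```

drive_tool(
  increments=[
    [0, 0, -0.005, 0],
    [0, 0, -0.01, 0],
    [0, 0, -0.015, 0],
    [-0.005, 0, -0.02, 0],
    [-0.01, 0, -0.025, 0],
    [-0.01, 0, -0.025, 0],
    [-0.01, 0, -0.015, 0],
    [0, 0, -0.005, 0],
  ],
)

```text
time_s: 38.63
ee_pos: [0.3079, 0.3913, 0.2825]
ee_rot: [[0.781, 0.401, 0.478], [0.344, -0.916, 0.206], [0.521, 0.004, -0.854]]
force: [-0.6, 0.1, 0.4]
finger_gap: 0.0855
finger_force: 0.0
```

drive_tool(
  increments=[
    [-0.005, 0, 0, 0],
    [-0.01, 0, 0, 0],
    [-0.01, 0, 0, 0],
    [-0.01, 0, 0, 0],
    [-0.01, 0, 0, 0],
    [0, 0, 0, 0],
    [0, 0, 0, 0],
    [0, 0, 0, 0],
  ],
)

```text
time_s: 39.3
ee_pos: [0.2748, 0.3765, 0.2581]
ee_rot: [[0.781, 0.401, 0.478], [0.344, -0.916, 0.206], [0.521, 0.004, -0.854]]
force: [0.8, -0.6, 0.8]
finger_gap: 0.0853
finger_force: 0.0
```

```bash
python3 st.py
python3 - <<'E'
from h import *
c=cam('wrist'); im=c['img']; save('w10',im)
T=np.array([.4865,.4687,.092]); u=np.array([.911,.412,0]);v=np.array([-.412,.911,0]); T+=.0018*u
P=np.array([proj(c,T+a/1e3*u+b/1e3*v) for a,b in((50,31),(50,-31),(-50,-31),(-50,31))]); print(P.round(1))
# sobel edges around predicted outline: column profile & row profile
g=cv2.cvtColor(im,cv2.COLOR_RGB2GRAY).astype(float)
h=cv2.cvtColor(im,cv2.COLOR_RGB2HSV)
def edge(A,B,o,n=9):
    # scan along outward direction o (mm) at points between A,B ; strongest colour step
    r=[]
    for t in np.linspace(.3,.7,n):
        X=A+(B-A)*t; ks=np.arange(-9,9.01,.5); pr=[]
        for k in ks:
            q=proj(c,X+o*k/1e3); pr.append(cv2.getRectSubPix(im,(1,1),(float(q[0]-.5),float(q[1]-.5)))[0,0].astype(float))
        d=np.linalg.norm(np.diff(np.array(pr),axis=0),axis=1); d=np.convolve(d,np.ones(3),'same'); r.append(ks[d.argmax()]+.25)
    return np.median(r),np.round(r,1)
c3=[T+a/1e3*u+b/1e3*v for a,b in((50,31),(50,-31),(-50,-31),(-50,31))]
for n,i,j,o in(('back',0,1,u),('right',1,2,-v),('front',2,3,-u),('left',3,0,v)): print(n,edge(c3[i],c3[j],o))
E
```

```text
q [ 41.72  -4.04 125.54 -19.34  29.86 122.4 ] pos [0.2748 0.3765 0.2581] 
x [0.781 0.344 0.521] y [ 0.4007 -0.9162  0.0039] z [ 0.478  0.206 -0.854] tilt 31.38 az 23.3
[[278.5   8.2]
 [358.5   7.6]
 [365.  124.2]
 [275.5 125.1]]
back (np.float64(-0.25), array([-0.2, -0.2, -0.2, -0.2, -0.2, -0.2,  2.2,  3.2,  3.2]))
right (np.float64(-0.25), array([-0.2, -0.2, -0.2, -0.2, -0.8, -0.2, -0.2, -0.2, -0.2]))
front (np.float64(-0.75), array([-0.8, -0.8, -0.8, -0.8, -0.8, -0.2, -0.8, -0.8, -0.2]))
left (np.float64(-0.25), array([-0.8, -0.8, -0.8,  8.2, -0.2, -0.2, -0.8, -0.2, -0.2]))
```

The lid outline matches the seated position (upper face at z 0.092) within 1 mm on all four sides. I hand the job in.

```bash
python3 -c "
from bench import ticket
print(ticket.sign_off())"
```

```text
the job is handed in; nothing more can be done
None
```

The job is handed in after about 39 of the 70 s: the middle tier stands in the middle of the board, the lidded top tier is back home on the bottom tier with its lid outline within 1 mm of the seated position, and no sign of the canister, bowl or board being touched; sign-off returned no verdict.

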